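# Change over the twin air filter

### The job

Change the bench's twin compressed-air filter over to its standby side without cutting off the air: first open the standby filter's valve fully (the lever that stands across its pipe; in line with the pipe is open), and only then shut the valve of the filter that has been running fully, its lever square across its pipe. Push each lever round to its stop with a fingertip against its side, do not take hold of it, and leave the spray can, the spare filter element and the spanner where they are.

Things in the scene. Friction and masses are not known exactly. Their poses are not given: they have to be found in the camera images.
- skid: twin filter set bolted to the bench; grey plate 300 x 280 mm, origin at the centre of its underside, x along the air flow, away from the robot, y left, z up. Two filter branches along x at y = +90 and -90 mm, pipes 150 mm up: valve stem at x = -45 mm, then a filter head 60 mm square at x = +35, 178 mm high. Cross pipes at x = -110 and +110 mm; gauge on the far one, 230 mm high
- running_lever (a joint): angle of the running branch's valve's lever, clockwise from above positive, a stop at each end: 0 = fully open, in line with the pipe, pointing along the skid's -x; 1.571 = fully shut, square across the pipe, pointing along the skid's +y. Starts open, between 0 and 0.12. Stays where it is left; friction 0.35 N m, about 5 N of push 75 mm from the stem
- standby_lever (a joint): angle of the standby branch's valve's lever, clockwise from above positive, a stop at each end: 0 = fully open, in line with the pipe, pointing along the skid's -x; 1.571 = fully shut, square across the pipe, pointing along the skid's +y. Starts shut, between 1.45 and 1.571. Stays where it is left; friction 0.35 N m, about 5 N of push 75 mm from the stem
- running_lever_end (a point): running branch: centre of the lever's free end face, at mid-height of its black sleeve; x points outward along the lever, z up. The sleeve is a straight bar 66 mm long, 20 wide, 9 thick, from 35 to 101 mm out from the stem, its underside 193 mm above the bench; it turns level about the upright stem
- standby_lever_end (a point): standby branch: centre of the lever's free end face, at mid-height of its black sleeve; x points outward along the lever, z up. The sleeve is a straight bar 66 mm long, 20 wide, 9 thick, from 35 to 101 mm out from the stem, its underside 193 mm above the bench; it turns level about the upright stem
- running_stem (a point): running branch: point on the upright turning axis of its valve lever, at mid-height of the lever's sleeve, 198 mm above the bench; axes as the skid's. Under the lever the brass valve and dark pipe elbows reach up to 170 mm. Which of the two branches (left or right) is the running one differs from start to start
- standby_stem (a point): standby branch: point on the upright turning axis of its valve lever, at mid-height of the lever's sleeve, 198 mm above the bench; axes as the skid's. Under the lever the brass valve and dark pipe elbows reach up to 170 mm. Which of the two branches (left or right) is the standby one differs from start to start
- spray_can: bystander: white and blue aerosol can, 53 mm across, 185 mm high, standing beside the skid; origin at the centre of its underside, z up
- element: bystander: spare filter element, white cylinder with black end caps, 44 mm across, 84 mm high, standing beside the skid; origin at the centre of its underside, z up
- spanner: bystander: steel spanner 180 mm long lying on the bench to the right of the skid, under 15 mm high; origin under its middle, x along it

How it is judged:
By the outcome, as a careful person would: the job done as asked, in the order asked, and still so for the second after the job is handed in, with the robot touching nothing.
It also fails if it takes over 58 s, if anything falls off the work surface, if the arm or the gripper's body presses on something with over 40 N, if the wrist force passes 120 N, or if a joint passes its speed limit or range.

### The arm

A 6-joint arm with a two-finger parallel gripper is mounted at the origin on the work surface. World frame = base frame: x ahead of the robot, y to its left, z up, the work surface at z = 0. Lengths are in m, angles in degrees, forces in N, time in s.
With the tool pointing down it reaches from about 0.4 to 0.825 m from the base axis. Payload 7 kg.
Tool frame: the origin (TCP) lies between the finger pads; the fingertips stand 19 mm ahead of it and the grasp point (between the pads) is the TCP; z points along the fingers, y is the line along which they close (so a half turn about z gives the same grasp; the last joint's range is limited). The gripper opens to 88 mm and grips with 3 to 60 N. Pads are 19 mm wide; open, the fingers measure 130 mm over their backs; the gripper's body (78 mm by 193 mm) begins 47 mm behind the grasp point.
Start: joints at [-58.379, 20.546, 0.682, 0, -70.136, -16.507], TCP at [0.176, -0.652, 0.246] pointing down, gripper open.
Joint ranges: [-176.03, 176.03], [-82.01, 121.73], [-58.28, 71.71], [-173.87, 95.51], [-174.79, -0.11], [-173.66, 173.66]. Speed limits (degrees/s): [136.94, 136.94, 172.46, 180, 180, 180].

### API

Orientations are given as [roll, pitch, yaw] about the fixed x, y, z axes, in that order (R = Rz(yaw) Ry(pitch) Rx(roll)).
In Python, from plant import r gives the robot as it stands. The module is installed in compiled form; this text tells all that it offers.
- The arm moves only by the shell command python3 -m pendant 'ROWS' [OPENING] [FORCE]. ROWS is JSON, a list of rows, each a list of 6 numbers: the shift along the tool's x, y, z in mm, then the turn, a rotation vector about the tool's x, y, z in rad. In form: [[tx, ty, tz, wx, wy, wz], ...]. A call has 1 to 20 rows; each row is the pose to reach, as a shift and turn from the pose commanded when the call began, along the tool's axes at that moment; what a row does not reach only later rows make up. A row lasts 1/8 s, in which the tool goes at most 62.5 mm and 10.7 degrees, less where a joint would pass 70% of its speed; a pose out of reach is approached as far as the arm can. A call with a gripper value outside its range is refused whole. OPENING is the finger opening in mm, from 0 to 87.6, set as the call begins (- or left out, the last holds). The fingers move at their own pace and stop on an object; FORCE is the grip in N (left out, the last holds). Time passes only in rows, so rows that repeat a pose let the fingers close. It gives the time, the measured TCP pose, the force, the opening and the grip force at its end, in the units of the state.
- r.get_state(): the state, without advancing time (a new reading comes with each control period).
- r.capture(name): name is "side" or "top" or "wrist"; returns the picture (384x512x3 uint8, red, green, blue); there is no depth.
- r.camera_params(name): a dict with "mtx" (3x3 intrinsics, pixels), "distortion" ([k1, k2, p1, p2, k3] as OpenCV has them; the pictures are not rectified), "rvec" (rotation vector, rad) and "tvec" (3), from world to camera coordinates, as OpenCV has them; the wrist camera has in their place "mount" (4x4, takes a point from camera to tool coordinates, whose origin is the TCP and whose axes are the flange's). Camera axes: x right, y down, z forward; pixel columns grow to the right and rows downward; lengths in m; the calibration is good to about 2 mm. A picture is of the moment at which its call begins: read the wrist's pose just before it. camera_params takes no time and is no camera call.
- r.close_job(): hands the job in; it is judged then, once.
The state is a dict: "time_s": time; "joints": joint angles; "qd": joint speeds; "joint_torque": joint torques, N m; "tcp_pos": TCP position; "eef_rot": TCP orientation; "contact_force": force on the tool from outside, world axes, zero at the start; "moment": the same for the moment, N m; "gripper_width": finger opening in m; "gripper_force": force on a finger pad.
Only numpy, scipy, OpenCV 4.12 (cv2) and the standard library are available. Lean on these libraries where they do the work, as an engineer would, in place of code of your own. Each camera call takes 0.05 s, during which the arm holds its last target. There are 200 camera calls.

## Working session

There is one attempt and no reset: what is moved stays moved. The work goes in short steps, Python scripts to look and compute and a shell command to move; the robot and the scene stay as the last step left them, time stands still between calls to the robot, and variables do not carry over. Pictures are saved under pics/ and viewed, at most 10 in all, crops included, and the job is handed in when it is done.

```bash
mkdir -p pics
python3 - <<'E'
from plant import r
import cv2,numpy as np
s=r.get_state();print(s)
for n in("top","side"):
    im=r.capture(n);cv2.imwrite(f"pics/{n}0.png",cv2.cvtColor(im,cv2.COLOR_RGB2BGR))
    print(n,r.camera_params(n))
print(r.camera_params("wrist"))
a=cv2.imread("pics/top0.png");cv2.imwrite("pics/top0b.png",cv2.resize(a,(800,600),interpolation=cv2.INTER_CUBIC))
a=cv2.imread("pics/side0.png");cv2.imwrite("pics/side0b.png",cv2.resize(a,(800,600),interpolation=cv2.INTER_CUBIC))
E
```

```text
{'time_s': 0.0, 'joints': array([-5.83798423e+01,  2.05919017e+01,  6.33951222e-01, -1.96243685e-02,
       -7.01346002e+01, -1.65075907e+01]), 'qd': array([-0.02316427,  0.00601763, -0.01103162, -0.13554593, -0.0211484 ,
        0.01504474]), 'joint_torque': array([ 7.59967352e-04, -5.82717168e+01,  2.93048912e+01,  6.99686229e+00,
        6.63730607e-03, -1.76099911e-04]), 'tcp_pos': array([ 0.175851  , -0.6512271 ,  0.24462029]), 'eef_rot': array([ 1.79906022e+02, -8.61234191e-03, -1.64894109e+02]), 'contact_force': array([ 0.30477328,  0.33267756, -0.95094969]), 'moment': array([ 0.04818221,  0.01253215, -0.03566073]), 'gripper_force': 0.0, 'gripper_width': 0.08752174131819308}
top {'mtx': array([[389.04937984,   0.        , 247.24709372],
       [  0.        , 389.04937984, 189.72491011],
       [  0.        ,   0.        ,   1.        ]]), 'distortion': array([0.00491787, 0.        , 0.        , 0.        , 0.        ]), 'rvec': array([ 2.18813073, -2.03188935,  0.21536573]), 'tvec': array([-0.0238846 ,  0.60507182,  0.93596671])}
side {'mtx': array([[407.08249152,   0.        
[... 217 characters left out ...]
array([ 2.0908252 , -0.15511129,  0.06814206]), 'tvec': array([-0.58684926,  0.15061783,  0.96627702])}
{'mtx': array([[269.7318759 ,   0.        , 255.90134283],
       [  0.        , 269.7318759 , 198.58005338],
       [  0.        ,   0.        ,   1.        ]]), 'distortion': array([0.01869255, 0.        , 0.        , 0.        , 0.        ]), 'mount': array([[-4.14599257e-04, -9.56501305e-01, -2.91727754e-01,
         8.04346988e-02],
       [ 9.99999902e-01, -4.42477375e-04,  2.95857012e-05,
         4.49968357e-04],
       [-1.57381692e-04, -2.91727713e-01,  9.56501394e-01,
        -1.38774684e-01],
       [ 0.00000000e+00,  0.00000000e+00,  0.00000000e+00,
         1.00000000e+00]])}
```

View pics/top0b.png

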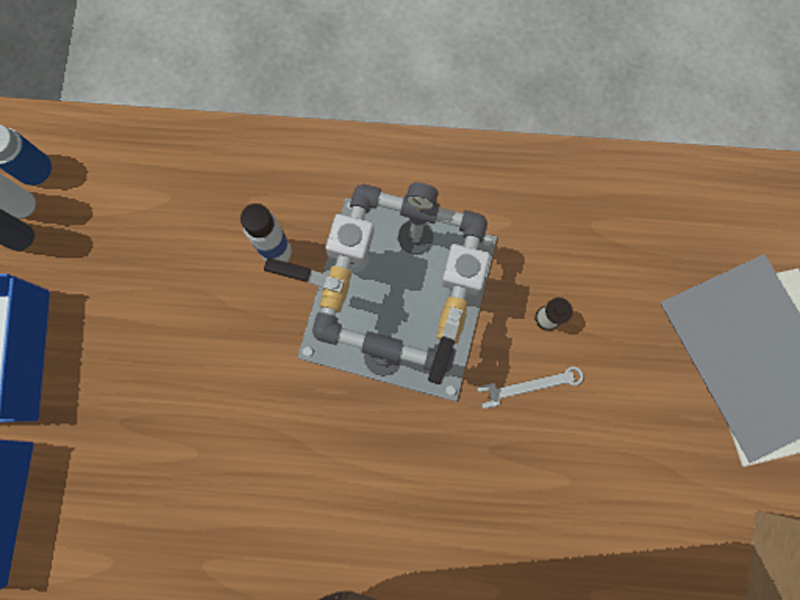

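View pics/side0b.png

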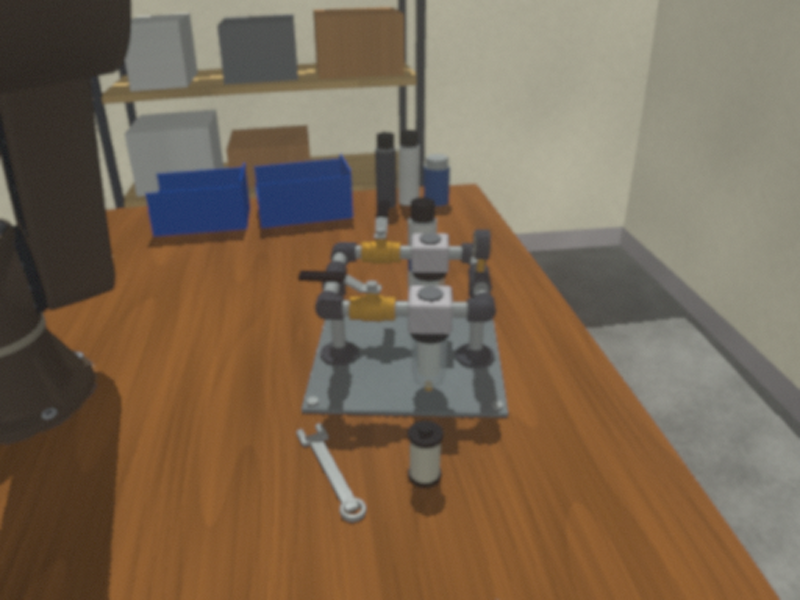

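The top view shows the standby branch on the left, with its sleeve lying across the pipe at about (288,270). The running branch is on the right, with its sleeve along the pipe at about (441,360). The spray can's cap at (257,219) is just beyond the standby sleeve. In the side view the running sleeve is at (320,276), the head tops at (431,293) and (430,239), and the can cap at (423,208).

```bash
cat > h.py <<'E'
import cv2,numpy as np
from plant import r
def cam(n):
    c=r.camera_params(n);R=cv2.Rodrigues(c["rvec"])[0];return c,R,-R.T@c["tvec"]
def rays(n,px):
    c,R,o=cam(n);u=cv2.undistortPoints(np.array(px,float).reshape(-1,1,2),c["mtx"],c["distortion"])[:,0]
    return o,np.c_[u,np.ones(len(u))]@R
def plane(n,px,z):
    o,d=rays(n,px);return o+d*((z-o[2])/d[:,2])[:,None]
def tri(a,b):
    o1,d1=rays("top",[a]);o2,d2=rays("side",[b]);d1,d2=d1[0],d2[0]
    t=np.linalg.lstsq(np.c_[d1,-d2],o2-o1,rcond=None)[0];p,q=o1+t[0]*d1,o2+t[1]*d2
    return (p+q)/2,np.linalg.norm(p-q)
def blob(mask,roi):
    x0,y0,x1,y1=roi;m=np.zeros_like(mask);m[y0:y1,x0:x1]=mask[y0:y1,x0:x1]
    cs,_=cv2.findContours(m,cv2.RETR_EXTERNAL,cv2.CHAIN_APPROX_NONE);c=max(cs,key=cv2.contourArea)
    return c,cv2.minAreaRect(c)
E
python3 - <<'E'
from h import *
np.set_printoptions(precision=4,suppress=True)
T=cv2.imread("pics/top0.png");S=cv2.imread("pics/side0.png");k=1.5625
sc=lambda *a:[int(v/k) for v in a]
dk=lambda I,t:((I.max(2)<t)*255).astype(np.uint8)
for nm,roi in(("stby",(255,255,312,285)),("run",(425,335,456,388)),("can",(235,200,276,240))):
    c,(ce,wh,an)=blob(dk(T,60),sc(*roi));print(nm,cv2.contourArea(c),np.array(ce)*k,wh,an)
    b=cv2.boxPoints((ce,wh,an));print(plane("top",b,.202 if nm!="can" else .185)[:,:2].tolist(),plane("top",[ce],.202)[0])
c,(ceS,wh,an)=blob(dk(S,60),sc(297,266,338,286));print("side run",np.array(ceS)*k,wh)
c,(ceT,_,_)=blob(dk(T,60),sc(425,335,456,388));print("tri run",tri(ceT,ceS))
y=lambda I:cv2.inRange(cv2.cvtColor(I,cv2.COLOR_BGR2HSV),(15,120,120),(32,255,255))
cor=np.array([(353,198),(497,238),(459,401),(299,358)])/k
P=plane("top",cor,.010)[:,:2];print("plate",P,np.linalg.norm(P-np.roll(P,-1,0),axis=1))
for nm,a,b in(("headL",(350,234),(430,239)),("headR",(467,266),(431,293)),("can",(257,219),(423,203)),):
    print(nm,tri(np.array(a)/k,np.array(b)/k),plane("top",[np.array(a)/k],.178)[0])
# skid axes from plate
cc=P.mean(0);ex=P[0]+P[1]-P[2]-P[3];ex/=np.linalg.norm(ex);ey=np.array([-ex[1],ex[0]]);print("c",cc,"yaw",np.degrees(np.arctan2(ex[1],ex[0])))
for nm,s in(("L",.09),("R",-.09)):print("stem",nm,cc-.045*ex+s*ey)
E
```

```text
stby 204.5 [286.6106 269.1467] (28.504383087158203, 8.507461547851562) 15.255118370056152
[[0.60176691227037, 0.19637955325443196], [0.62089193184573, 0.19357301935546478], [0.608306412727671, 0.13079468760215432], [0.5893061919044948, 0.13387113525513789]] [0.605  0.1636 0.202 ]
run 254.0 [442.2657 360.7031] (11.384199142456055, 29.4091796875) 18.43494987487793
[[0.4640044319340859, -0.04409011821555799], [0.525576282942159, -0.06063689517567467], [0.5194579940903131, -0.08442909884086112], [0.4580860839280184, -0.06756160811289948]] [ 0.4915 -0.0641  0.202 ]
can 305.0 [256.25   220.3125] (21.21320343017578, 18.384775161743164) 45.0
[[0.6796493544443116, 0.2516000285800846], [0.7133744688969699, 0.22550037082841046], [0.6796972423410785, 0.18683480128514574], [0.6464842243040588, 0.21301093595997825]] [0.6741 0.2151 0.202 ]
side run [317.9688 275.7812] (5.0, 23.0)
tri run (array([ 0.4901, -0.0643,  0.2011]), np.float64(0.003088294128132623))
plate [[ 0.7914  0.0942]
 [ 0.736  -0.1659]
 [ 0.4471 -0.1128]
 [ 0.4989  0.1612]] [0.266  0.2937 0.2788 0.3   ]
headL (array([0.6724, 0.0804, 0.1756]), np.float64(0.0008211721081649455)) [0.6713 0.0802 0.178 ]
headR (array([ 0.6377, -0.0952,  0.1766]), np.float64(0.0037954818775108442)) [ 0.6353 -0.0948  0.178 ]
can (array([0.6851, 0.219 , 0.1823]), np.float64(0.004623992666642518)) [0.6841 0.22   0.178 ]
c [ 0.6184 -0.0058] yaw -11.665432567770084
stem L [0.5925 0.0914]
stem R [ 0.5561 -0.0849]
```

Both stems and levers agree with the given sizes: each sleeve centre is 68.7 mm from its stem, and the heads are 179 mm apart. The skid's yaw is about -11.3°. Next I'll go above the far side of the standby lever with the fingers closed, using a helper to work out the shifts.

```bash
cat > go.py <<'E'
# usage: go.py branch(L/R) leverangle_deg radius_mm off_mm z_m  -> shift/turn in tool axes from the measured pose
import sys,numpy as np
from plant import r
from scipy.spatial.transform import Rotation as Ro
st={"L":np.array([.5935,.0959]),"R":np.array([.558,-.0795])}
def shift(b,a,rad,off,z):
    s=r.get_state();R=Ro.from_euler("xyz",s["eef_rot"],degrees=True)
    t=np.radians(a);u=np.array([np.cos(t),np.sin(t)]);n=np.array([u[1],-u[0]])  # n: clockwise side
    p=np.r_[st[b]+u*rad/1e3+n*off/1e3,z]
    w=(R.inv()*Ro.from_euler("xyz",[180,0,a-270],degrees=True)).as_rotvec()
    return np.r_[R.inv().apply(p-s["tcp_pos"])*1e3,w].round(3),p.round(4)
if __name__=="__main__":
    s=r.get_state();print(s["time_s"],s["tcp_pos"].round(4),s["eef_rot"].round(2),s["contact_force"].round(1))
    print(*shift(sys.argv[1],*map(float,sys.argv[2:])))
E
python3 go.py L 80.4 65 30 .30
```

```text
0.1 [ 0.1759 -0.6513  0.2447] [ 1.7992e+02 -1.0000e-02 -1.6489e+02] [-0.4  0.3 -0.2]
[-6.52330e+02  6.59114e+02 -5.44130e+01  1.00000e-03 -0.00000e+00
  4.31000e-01] [0.6339 0.155  0.3   ]
```

```bash
python3 -m pendant '[[0,0,-55,0,0,0],[-652,659,-55,0,0,0.431],[-652,659,-55,0,0,0.431],[-652,659,-55,0,0,0.431],[-652,659,-55,0,0,0.431],[-652,659,-55,0,0,0.431],[-652,659,-55,0,0,0.431],[-652,659,-55,0,0,0.431],[-652,659,-55,0,0,0.431],[-652,659,-55,0,0,0.431],[-652,659,-55,0,0,0.431],[-652,659,-55,0,0,0.431],[-652,659,-55,0,0,0.431],[-652,659,-55,0,0,0.431],[-652,659,-55,0,0,0.431],[-652,659,-55,0,0,0.431],[-652,659,-55,0,0,0.431],[-652,659,-55,0,0,0.431],[-652,659,-55,0,0,0.431],[-652,659,-55,0,0,0.431]]' 0 20
python3 go.py L 80.4 65 30 .204
python3 - <<'E'
from plant import r
import cv2
im=r.capture("wrist");cv2.imwrite("pics/w1.png",cv2.cvtColor(im,cv2.COLOR_RGB2BGR))
im=r.capture("top");cv2.imwrite("pics/t1.png",cv2.cvtColor(im,cv2.COLOR_RGB2BGR))
E
```

```text
time_s: 2.6
tcp_pos: [0.6333, 0.1536, 0.3013]
eef_rot: [180.0, 0.0, 170.4]
contact_force: [0.1, 0.2, -0.1]
gripper_width: 0.0001
gripper_force: 0.0
2.6 [0.6333 0.1536 0.3013] [1.7997e+02 4.0000e-02 1.7036e+02] [ 0.1  0.2 -0.1]
[-2.6400e-01  1.3990e+00  9.7257e+01  1.0000e-03  1.0000e-03 -1.0000e-03] [0.6339 0.155  0.204 ]
```

View pics/w1.png

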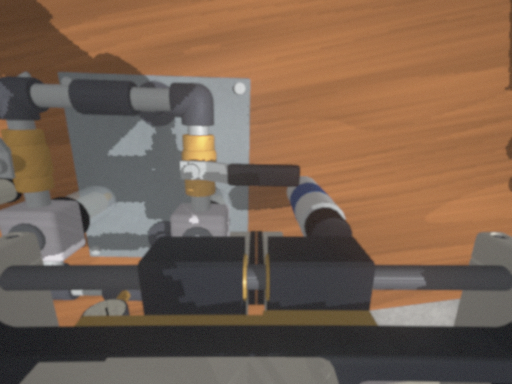

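The wrist view shows the standby sleeve at about (264,175), with its stem near (194,172). The can stands beyond it on the right, its cap near (327,230), and the gripper body hides the fingertips. I'll use this second view to refine the sleeve position.

Run:
```python
from h import *
from scipy.spatial.transform import Rotation as Ro
s=r.get_state();c=r.camera_params("wrist");M=c["mount"];R=Ro.from_euler("xyz",s["eef_rot"],degrees=True).as_matrix()
def wp(px,z):
    u=cv2.undistortPoints(np.array(px,float).reshape(-1,1,2),c["mtx"],c["distortion"])[:,0]
    d=np.c_[u,np.ones(len(u))]@(R@M[:3,:3]).T;o=s["tcp_pos"]+R@M[:3,3];return o+d*((z-o[2])/d[:,2])[:,None]
I=cv2.imread("pics/w1.png");m=((I.max(2)<60)*255).astype(np.uint8)
k,(ce,wh,an)=blob(m,(222,155,304,195));P=wp(cv2.boxPoints((ce,wh,an)),.202)[:,:2]
print(ce,wh,an,P.round(4).tolist(),wp([ce],.202).round(4),np.linalg.norm(P-np.roll(P,-1,0),axis=1).round(4))
e=P[np.argsort(P[:,1])];a,b=e[:2].mean(0),e[2:].mean(0);d=(b-a)/np.linalg.norm(b-a);print("angle",np.degrees(np.arctan2(d[1],d[0])),"stem",b-.101*d, wp([(194,172)],.202))
```

```text
(244.0, 178.5) (11.0, 30.0) 90.0 [[0.598, 0.1353], [0.6025, 0.1618], [0.6125, 0.1601], [0.6079, 0.1333]] [[0.6052 0.1477 0.202 ]] [0.0269 0.0101 0.0272 0.0101]
angle 80.34245825714966 stem [0.59053163 0.06140712] [[0.59184714 0.10466587 0.202     ]]
```

```bash
python3 -m pendant '[[0,1,40,0,0,0],[0,1,80,0,0,0],[0,1,97,0,0,0],[0,1,97,0,0,0],[0,1,97,0,0,0]]'
python3 go.py L 80.4 65 30 .204
python3 -c "
from plant import r
import cv2
im=r.capture('top');im=im[90:280,140:340];cv2.imwrite('pics/t2.png',cv2.resize(im[:,:,::-1],None,fx=3,fy=3,interpolation=2))
from go import shift
for a,o in [(80.4,20)]+[(80.4+10*i,19) for i in range(1,9)]+[(168.8,19)]: print(a,o,shift('L',a,65,o,.204)[0])"
```

```text
time_s: 3.32
tcp_pos: [0.6347, 0.1558, 0.2054]
eef_rot: [179.9, 0.1, 170.4]
contact_force: [1.2, -0.2, 0.5]
gripper_width: -0.0
gripper_force: 0.0
3.325 [0.6347 0.1558 0.2054] [1.7994e+02 1.3000e-01 1.7043e+02] [ 1.2 -0.2  0.5]
[ 6.600e-01 -9.420e-01  1.366e+00  1.000e-03  2.000e-03  1.000e-03] [0.6339 0.155  0.204 ]
80.4 20 [ 1.0659e+01 -9.8200e-01  1.4780e+00  1.0000e-03  2.0000e-03  0.0000e+00]
90.4 19 [ 2.3234e+01  1.3360e+00  1.4500e+00  1.0000e-03  3.0000e-03 -1.7400e-01]
100.4 19 [ 3.5035e+01  1.6080e+00  1.4210e+00  1.0000e-03  3.0000e-03 -3.4900e-01]
110.4 19 [ 4.6704e+01 -1.7300e-01  1.3900e+00  1.0000e-03  3.0000e-03 -5.2300e-01]
120.4 19 [ 5.7887e+01 -3.9530e+00  1.3570e+00  0.0000e+00  3.0000e-03 -6.9800e-01]
130.4 19 [ 6.8243e+01 -9.6180e+00  1.3230e+00  0.0000e+00  3.0000e-03 -8.7200e-01]
140.4 19 [ 7.7459e+01 -1.6995e+01  1.2900e+00 -0.0000e+00  3.0000e-03 -1.0470e+00]
150.4 19 [ 8.5253e+01 -2.5860e+01  1.2590e+00 -0.0000e+00  3.0000e-03 -1.2210e+00]
160.4 19 [ 9.1390e+01 -3.5944e+01  1.2290e+00 -1.0000e-03  3.0000e-03 -1.3960e+00]
168.8 19 [ 9.5125e+01 -4.5133e+01  1.2070e+00 -1.0000e-03  3.0000e-03 -1.5420e+00]
```

View pics/t2.png

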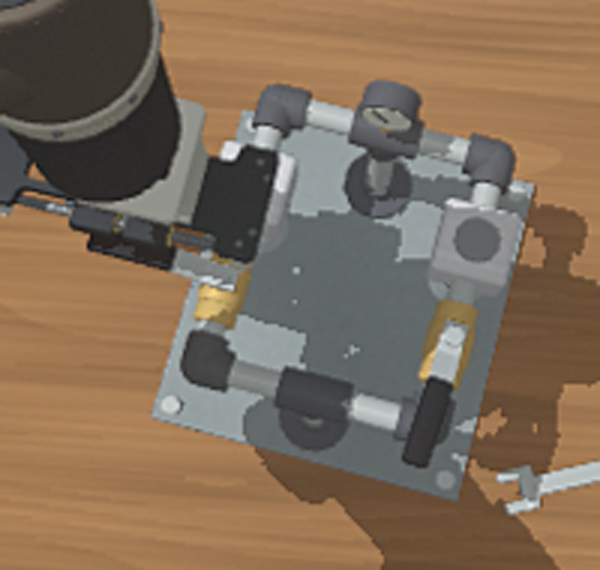

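The top view shows the hand over the far side of the standby lever with no contact. The running lever is still in line with its pipe, at crop position (428,415). Now I'll push the standby lever round.

```bash
python3 -m pendant '[[6,0,1,0,0,0],[11,-1,1,0,0,0],[17,0,1,0,0,-0.087],[23,1,1,0,0,-0.174],[29,2,1,0,0,-0.26],[35,2,1,0,0,-0.349],[41,1,1,0,0,-0.436],[47,0,1,0,0,-0.523],[52,-2,1,0,0,-0.61],[58,-4,1,0,0,-0.698],[63,-7,1,0,0,-0.785],[68,-10,1,0,0,-0.872],[73,-13,1,0,0,-0.96],[77,-17,1,0,0,-1.047],[81,-21,1,0,0,-1.134],[85,-26,1,0,0,-1.221]]'
python3 -c "
from plant import r
import cv2
s=r.get_state();print(s['contact_force'],s['moment'])
im=r.capture('side');im=im[110:280,150:350];cv2.imwrite('pics/s3.png',cv2.resize(im[:,:,::-1],None,fx=3,fy=3,interpolation=2))
from go import shift
for a in (150.4,155.4,160.4,165,168.8,171): print(a,shift('L',a,65,19,.204))"
```

```text
time_s: 5.38
tcp_pos: [0.5474, 0.1456, 0.2038]
eef_rot: [-179.8, 0.3, -119.4]
contact_force: [6.7, 4.2, -2.8]
gripper_width: 0.0004
gripper_force: 3.4
[ 6.71387883  4.16623926 -2.79042695] [ 1.40221535 -2.58111397  0.15804112]
150.4 (array([ 0.751,  0.063, -0.184, -0.003,  0.005,  0.008]), array([0.5464, 0.1445, 0.204 ]))
155.4 (array([ 6.477e+00,  1.517e+00, -2.170e-01, -3.000e-03,  5.000e-03,
       -7.900e-02]), array([0.5423, 0.1402, 0.204 ]))
160.4 (array([ 1.2308e+01,  2.4650e+00, -2.4900e-01, -3.0000e-03,  5.0000e-03,
       -1.6700e-01]), array([0.5386, 0.1356, 0.204 ]))
165 (array([ 1.7727e+01,  2.8870e+00, -2.7800e-01, -3.0000e-03,  5.0000e-03,
       -2.4700e-01]), array([0.5356, 0.1311, 0.204 ]))
168.8 (array([ 2.2217e+01,  2.9060e+00, -3.0000e-01, -4.0000e-03,  5.0000e-03,
       -3.1300e-01]), array([0.5334, 0.1272, 0.204 ]))
171 (array([ 2.4814e+01,  2.7800e+00, -3.1300e-01, -4.0000e-03,  4.0000e-03,
       -3.5200e-01]), array([0.5323, 0.1248, 0.204 ]))
```

View pics/s3.png

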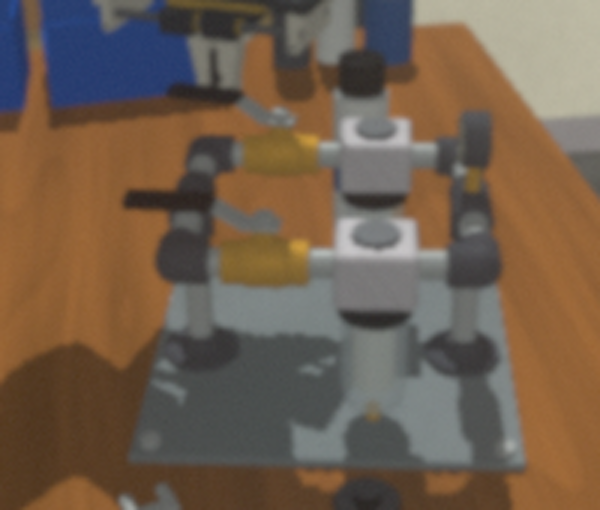

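The lever is following with about 8 N of push; in the side crop the standby sleeve at (203,93) is nearly in line. I'll push on to the stop.

```bash
python3 -m pendant '[[4,1,0,0,0,-0.05],[8,2,0,0,0,-0.11],[12,2,0,0,0,-0.17],[16,3,0,0,0,-0.225],[19,3,0,0,0,-0.27],[21,3,0,0,0,-0.3],[21,3,0,0,0,-0.3]]'
python3 go.py L 168.8 65 19 .204
```

```text
time_s: 6.3
tcp_pos: [0.5352, 0.131, 0.2041]
eef_rot: [-179.7, 0.5, -102.3]
contact_force: [6.1, 11.5, -3.9]
gripper_width: 0.0007
gripper_force: 6.7
6.3 [0.5352 0.131  0.2041] [-179.67    0.46 -102.32] [ 6.1 11.5 -3.9]
[ 4.094  0.951  0.013 -0.006  0.008 -0.02 ] [0.5334 0.1272 0.204 ]
```

```bash
python3 -m pendant '[[1,0,0,0,0,0],[2,0,0,0,0,-0.01],[3,0,0,0,0,-0.02],[3,0,0,0,0,-0.02]]'
python3 go.py L 168.8 65 19 .204
```

```text
time_s: 6.8
tcp_pos: [0.535, 0.1306, 0.2041]
eef_rot: [-179.6, 0.7, -101.2]
contact_force: [5.2, 22.3, -4.1]
gripper_width: 0.0004
gripper_force: 11.7
6.8 [0.535  0.1306 0.2041] [-179.63    0.69 -101.18] [ 5.2 22.3 -4.1]
[ 3.658  0.857  0.052 -0.007  0.012  0.   ] [0.5334 0.1272 0.204 ]
```

Commanding 3 mm more moved the tool only 0.4 mm and raised the force to 23 N, so the lever is at its stop. I'll back off, lift and check.

```bash
python3 -m pendant '[[-10,0,0,0,0,0],[-20,0,0,0,0,0],[-30,0,-10,0,0,0],[-30,0,-60,0,0,0],[-30,0,-96,0,0,0],[-30,200,-96,0,0,0],[-30,200,-96,0,0,0],[-30,200,-96,0,0,0],[-30,200,-96,0,0,0]]'
python3 - <<'E'
from h import *
im=r.capture("top");I=im[:,:,::-1].copy();cv2.imwrite("pics/t4.png",I)
cv2.imwrite("pics/t4c.png",cv2.resize(I[90:280,140:340],None,fx=3,fy=3,interpolation=2))
m=((I.max(2)<60)*255).astype(np.uint8)
E
python3 go.py R 167.1 65 30 .30
```

```text
time_s: 7.92
tcp_pos: [0.3394, 0.193, 0.2998]
eef_rot: [-180.0, 0.1, -101.1]
contact_force: [0.4, 0.7, 0.4]
gripper_width: 0.0004
gripper_force: 0.0
7.975 [0.3397 0.1931 0.2999] [-1.7995e+02  1.5000e-01 -1.0115e+02] [-0.5 -0.3 -1. ]
[ 1.93304e+02 -2.02877e+02 -4.94000e-01 -1.00000e-03  3.00000e-03
  3.10000e-02] [ 0.5013 -0.0357  0.3   ]
```

View pics/t4c.png

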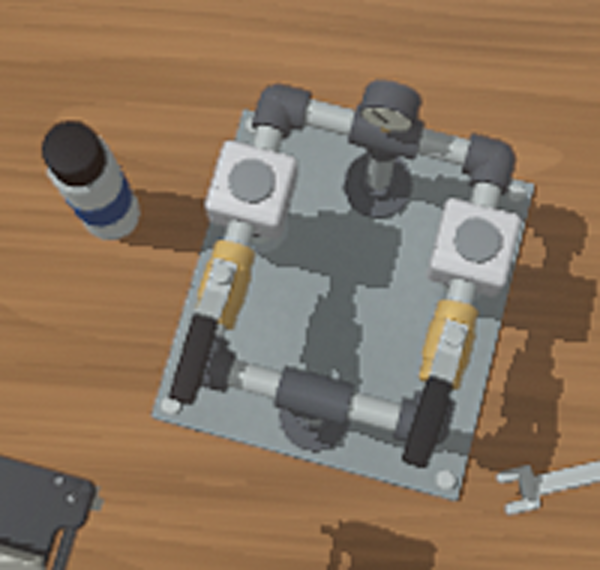

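The can is in place and the standby sleeve, at crop (195,360), is now in line with its pipe. I'll check its angle numerically and get the shift to the right-hand side of the running lever.

```bash
python3 - <<'E'
from h import *
I=cv2.imread("pics/t4.png");m=((I.max(2)<62)*255).astype(np.uint8)
for n,roi,st in(("stby",(194,194,214,226),(.5935,.0959)),("run",(272,215,293,248),(.558,-.0795))):
    x0,y0,x1,y1=roi;yy,xx=np.nonzero(m[y0:y1,x0:x1]);P=plane("top",np.c_[xx+x0,yy+y0],.202)[:,:2]
    vx,vy,cx,cy=cv2.fitLine(P.astype(np.float32),cv2.DIST_HUBER,0,.01,.01).ravel()
    print(n,len(P),"dir",np.degrees(np.arctan2(vy,vx))%180,"c",cx,cy,"bearing from stem",np.degrees(np.arctan2(cy-st[1],cx-st[0])),np.hypot(cy-st[1],cx-st[0]))
E
python3 go.py R 167.1 65 -32 .30
```

```text
stby 156 dir 173.43446 c 0.52837163 0.10628941 bearing from stem 170.93643 0.06595185
run 277 dir 164.85388 c 0.49242076 -0.06238796 bearing from stem 165.37552 0.067775086
7.975 [0.3397 0.1931 0.2999] [-1.7995e+02  1.5000e-01 -1.0115e+02] [-0.5 -0.3 -1. ]
[ 2.55275e+02 -2.00983e+02 -6.62000e-01 -1.00000e-03  3.00000e-03
  3.10000e-02] [ 0.4875 -0.0962  0.3   ]
```

```bash
python3 -m pendant '[[60,-48,0,0,0,0.03],[110,-88,0,0,0,0.03],[160,-128,0,0,0,0.03],[210,-168,0,0,0,0.03],[255,-201,0,0,0,0.03],[255,-201,0,0,0,0.03],[255,-201,0,0,0,0.03],[255,-201,0,0,0,0.03]]'
python3 go.py R 167.1 65 -32 .204
```

```text
time_s: 8.98
tcp_pos: [0.4888, -0.0959, 0.2986]
eef_rot: [180.0, 0.0, -103.0]
contact_force: [0.4, 0.1, -0.1]
gripper_width: 0.0004
gripper_force: 0.0
8.975 [ 0.4888 -0.0959  0.2986] [ 179.99    0.   -102.98] [ 0.4  0.1 -0.1]
[ 5.5400e-01  1.2250e+00  9.4599e+01  0.0000e+00  0.0000e+00 -1.0000e-03] [ 0.4875 -0.0962  0.204 ]
```

```bash
python3 -m pendant '[[0,1,40,0,0,0],[0,1,75,0,0,0],[0,1,94,0,0,0],[0,1,94,0,0,0],[0,1,94,0,0,0]]'
python3 -c "
from go import shift
for a,o in [(167.1,-21)]+[(167.1-10*i,-19) for i in range(1,9)]+[(78.8,-19)]: print(round(a,1),o,shift('R',a,65,o,.204)[0])"
```

```text
time_s: 9.6
tcp_pos: [0.4886, -0.0954, 0.2058]
eef_rot: [-179.9, 0.0, -102.9]
contact_force: [0.3, -0.1, 0.7]
gripper_width: 0.0007
gripper_force: 0.0
167.1 -21 [-1.0046e+01  8.7900e-01  1.8380e+00 -2.0000e-03  0.0000e+00 -0.0000e+00]
157.1 -19 [-2.3622e+01  3.1920e+00  1.8390e+00 -2.0000e-03  1.0000e-03  1.7400e-01]
147.1 -19 [-3.5423e+01  3.4600e+00  1.8430e+00 -2.0000e-03  1.0000e-03  3.4900e-01]
137.1 -19 [-4.7092e+01  1.6740e+00  1.8510e+00 -2.0000e-03  1.0000e-03  5.2400e-01]
127.1 -19 [-5.8273e+01 -2.1100e+00  1.8610e+00 -2.0000e-03  1.0000e-03  6.9800e-01]
117.1 -19 [-6.8627e+01 -7.7790e+00  1.8750e+00 -1.0000e-03  1.0000e-03  8.7300e-01]
107.1 -19 [-7.784e+01 -1.516e+01  1.891e+00 -1.000e-03  1.000e-03  1.047e+00]
97.1 -19 [-8.5630e+01 -2.4028e+01  1.9090e+00 -1.0000e-03  1.0000e-03  1.2220e+00]
87.1 -19 [-9.1763e+01 -3.4114e+01  1.9280e+00 -1.0000e-03  2.0000e-03  1.3960e+00]
78.8 -19 [-9.5458e+01 -4.3193e+01  1.9450e+00 -1.0000e-03  2.0000e-03  1.5410e+00]
```

```bash
python3 -m pendant '[[-5,0,2,0,0,0],[-10,1,2,0,0,0],[-17,2,2,0,0,0.087],[-23,3,2,0,0,0.174],[-29,3,2,0,0,0.26],[-35,3,2,0,0,0.349],[-41,3,2,0,0,0.436],[-47,2,2,0,0,0.523],[-53,0,2,0,0,0.61],[-58,-2,2,0,0,0.698],[-63,-5,2,0,0,0.785],[-69,-8,2,0,0,0.872],[-73,-11,2,0,0,0.96],[-78,-15,2,0,0,1.047],[-82,-19,2,0,0,1.134],[-86,-24,2,0,0,1.221]]'
python3 -c "
from go import shift
for a in (97.1,92,87,83,78.8): print(a,shift('R',a,65,-19,.204))"
```

```text
time_s: 11.6
tcp_pos: [0.529, -0.0173, 0.2021]
eef_rot: [179.9, -0.2, -173.1]
contact_force: [-5.8, 3.6, 1.2]
gripper_width: 0.0007
gripper_force: 2.7
97.1 (array([-2.072e+00, -3.400e-01, -1.942e+00,  1.000e-03, -3.000e-03,
       -4.000e-03]), array([ 0.5311, -0.0173,  0.204 ]))
92 (array([-7.920e+00,  1.116e+00, -1.960e+00,  1.000e-03, -3.000e-03,
        8.500e-02]), array([ 0.5367, -0.0152,  0.204 ]))
87 (array([-1.3756e+01,  2.0340e+00, -1.9780e+00,  1.0000e-03, -3.0000e-03,
        1.7200e-01]), array([ 0.5424, -0.0136,  0.204 ]))
83 (array([-1.8468e+01,  2.3990e+00, -1.9940e+00,  0.0000e+00, -3.0000e-03,
        2.4200e-01]), array([ 0.5471, -0.0127,  0.204 ]))
78.8 (array([-2.3431e+01,  2.4280e+00, -2.0100e+00,  0.0000e+00, -3.0000e-03,
        3.1500e-01]), array([ 0.552, -0.012,  0.204]))
```

```bash
python3 -m pendant '[[-4,1,-1,0,0,0.05],[-8,1,-1,0,0,0.1],[-12,2,-1,0,0,0.15],[-16,2,-1,0,0,0.21],[-19,2,-1,0,0,0.26],[-21,2,-1,0,0,0.29],[-21,2,-1,0,0,0.29]]'
python3 go.py R 78.8 65 -19 .204
```

```text
time_s: 12.48
tcp_pos: [0.5499, -0.0124, 0.2028]
eef_rot: [180.0, -0.2, 170.4]
contact_force: [-4.1, 3.8, -1.5]
gripper_width: 0.0004
gripper_force: 2.3
12.475 [ 0.5499 -0.0124  0.2028] [179.97  -0.18 170.38] [-4.1  3.8 -1.5]
[-2.001  0.677 -1.229  0.    -0.003  0.028] [ 0.552 -0.012  0.204]
```

Not at the stop yet; the push is still only friction.

```bash
python3 -m pendant '[[-1,0,0,0,0,0.01],[-2,0,0,0,0,0.02],[-3,0,0,0,0,0.03],[-4,0,0,0,0,0.03],[-4,0,0,0,0,0.03]]'
python3 go.py R 78.8 65 -19 .204
```

```text
time_s: 13.1
tcp_pos: [0.5516, -0.0123, 0.2027]
eef_rot: [180.0, -0.4, 168.7]
contact_force: [-14.4, 10.4, 5.8]
gripper_width: 0.0001
gripper_force: 8.1
13.1 [ 0.5516 -0.0123  0.2027] [179.96  -0.4  168.69] [-14.4  10.4   5.8]
[-2.790e-01  2.880e-01 -1.317e+00  1.000e-03 -7.000e-03 -2.000e-03] [ 0.552 -0.012  0.204]
```

```bash
python3 -m pendant '[[-1,0,0,0,0,0],[-2,0,0,0,0,0],[-2,0,0,0,0,0]]'
python3 -m pendant '[[10,0,0,0,0,0],[20,0,0,0,0,0],[30,0,-10,0,0,0],[30,0,-60,0,0,0],[30,0,-100,0,0,0],[90,0,-100,0,0,0],[150,0,-100,0,0,0],[160,0,-100,0,0,0],[160,0,-100,0,0,0],[160,0,-100,0,0,0]]'
python3 - <<'E'
from h import *
im=r.capture("top");I=im[:,:,::-1].copy();cv2.imwrite("pics/t5.png",I)
cv2.imwrite("pics/t5c.png",cv2.resize(I[90:280,140:380],None,fx=3,fy=3,interpolation=2))
E
```

```text
time_s: 13.48
tcp_pos: [0.5518, -0.0123, 0.2026]
eef_rot: [180.0, -0.6, 168.7]
contact_force: [-21.6, 14.5, 12.3]
gripper_width: 0.0004
gripper_force: 12.4
time_s: 14.72
tcp_pos: [0.4012, 0.0171, 0.3038]
eef_rot: [-180.0, 0.0, 168.7]
contact_force: [0.6, 0.2, 0.6]
gripper_width: 0.0003
gripper_force: 0.0
```

View pics/t5c.png

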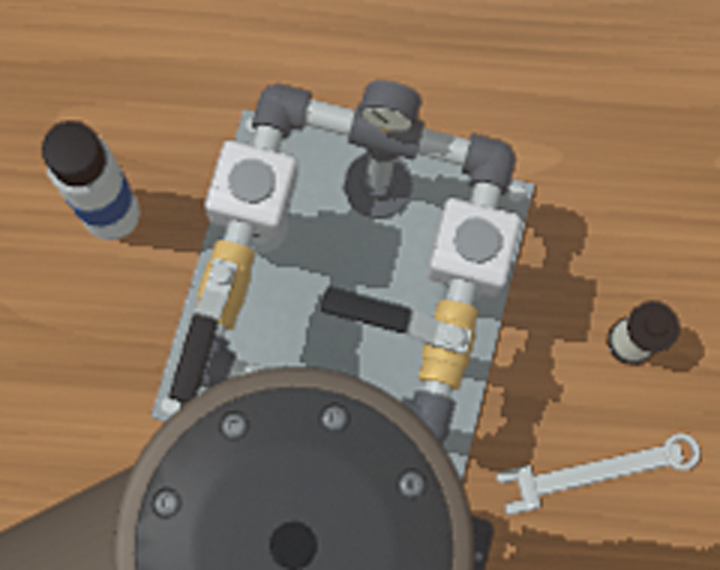

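The final view shows the standby sleeve in line with its pipe at crop (193,360) and the running sleeve square across its pipe at (366,309). The can, element and spanner have not moved. I'll check the running lever's angle, then hand in.

Run:
```python
from h import *
I=cv2.imread("pics/t5.png");m=((I.max(2)<62)*255).astype(np.uint8)
x0,y0,x1,y1=244,183,278,202;yy,xx=np.nonzero(m[y0:y1,x0:x1]);P=plane("top",np.c_[xx+x0,yy+y0],.202)[:,:2]
c=P.mean(0)-(.558,-.0795);a=np.degrees(np.arctan2(c[1],c[0]));print(len(P),a,np.hypot(*c),"want 78.8")
if abs(a-78.8)<3.5: print(r.close_job())
```

```text
208 78.80677794366122 0.06762777602542513 want 78.8
the job is handed in; nothing more can be done
None
```

I opened the standby (left) valve to its stop first, then shut the running (right) valve square across its pipe to its stop. The spray can, spare element and spanner were not moved, and I handed the job in at about 15 s with the arm clear.

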